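# Change a dispensing bench over to its main supply

### The job

Change this dispensing bench over from the auxiliary to the main supply. First take the orange mould block out of the red lever's swing and stand it upright inside the white-taped parking bay, lying the same way as the bay; then turn the blue auxiliary lever fully off, only after that turn the red main lever fully on, and last press the green start button fully down and let it come up again. Do not press the red stop button, and leave the bottle, the blue syringe barrel and the white jar standing where they are.

Things in the scene. Friction and masses are not known exactly. Their poses are not given: they have to be found in the camera images.
- iso_main: fixed isolator: grey enclosure 90 x 90 x 40 mm with a 70 mm yellow plate (top at 42 mm), carrying a red lever that turns about the vertical axis through the enclosure's centre. Origin: centre of its underside on the bench; z up. Lever OFF (joint 0) points along its -x, over a black mark; ON (joint 1.571) points along its +y, over a green mark
- main_lever (a joint): Red lever, rad: 0 = OFF stop (along the isolator's -x), 1.571 = ON stop (along its +y), clockwise from above to ON. Over-centre spring: held at either stop by about 0.4 N m (4 to 5 N at 90 mm), less towards mid-travel (0.785); past it, it snaps by itself to the other stop. Starts OFF; the mould block stands in its swing.
- main_push (a point): point in the middle of the red lever's bar, 90 mm from the turning axis, 61 mm above the bench; moves with the lever; its x axis runs along the bar towards the hub. Bar 18 mm wide, 22 mm high, underside 50 mm and top 72 mm above the bench, reaching 115 mm from the axis; hub radius 20 mm, top 74 mm
- iso_aux: fixed isolator: grey enclosure 90 x 90 x 40 mm with a 70 mm yellow plate (top at 42 mm), carrying a blue lever that turns about the vertical axis through the enclosure's centre. Origin: centre of its underside on the bench; z up. Lever OFF (joint 0) points along its -x, over a black mark; ON (joint 1.571) points along its +y, over a green mark
- aux_lever (a joint): Blue lever, rad: 0 = OFF stop (along the isolator's -x), 1.571 = ON stop (along its +y), clockwise from above to ON. Over-centre spring: held at either stop by about 0.4 N m (4 to 5 N at 90 mm), less towards mid-travel (0.785); past it, it snaps by itself to the other stop. Starts ON.
- aux_push (a point): point in the middle of the blue lever's bar, 90 mm from the turning axis, 61 mm above the bench; moves with the lever; its x axis runs along the bar towards the hub. Bar 18 mm wide, 22 mm high, underside 50 mm and top 72 mm above the bench, reaching 115 mm from the axis; hub radius 20 mm, top 74 mm
- mould: loose orange mould block with a silver band and two white discs on top, 80 (its x) x 50 (its y) x 70 mm (z), 0.3 to 0.65 kg; origin at the centre of its underside. At the start it stands on the bench off the corner of the red isolator between its -x and +y sides, at any yaw, about 120 mm from the red lever's axis
- bay: parking bay on the bench: dark rectangle 120 (its x) x 80 mm (its y) inside a flat white tape outline; origin at its centre, z up. Flat, nothing to hit
- start_box: fixed white push-button box 80 (x) x 120 (y) x 35 mm high; origin at the centre of its underside; green start button at its y = -30 mm, red stop button on a yellow patch at y = +30 mm
- start (a joint): travel of the green start button (radius 14 mm), m: 0 = up, 0.006 = fully down; spring, about 1.5 N to start it and 5 N fully down
- start_top (a point): centre of the green button's top face, 57 mm above the bench when up; goes down with the button
- stop (a joint): travel of the red stop button (radius 18 mm), m: 0 = up, 0.006 = fully down; leave alone. Its top is 57 mm above the bench; 60 mm from the green one
- bottle: loose amber bottle with black cap, radius 24 mm, 100 mm tall, standing on the +x side of the blue isolator, near the ON end of its lever; origin at the centre of its underside. Leave alone
- barrel: loose blue syringe barrel standing on end, widest radius 21 mm, 88 mm tall, on the -y side of the red isolator; origin at the centre of its underside. Leave alone
- jar: loose white jar with blue lid, radius 27 mm, 75 mm tall, beyond the bay's +x end; origin at the centre of its underside. Leave alone

How it is judged:
On the way, in this order (a step that is already met when the one before it is completed fails the run):
1. the mould block stands inside the bay, released (x of mould in the frame of bay between -0.025 and 0.025 m and y of mould in the frame of bay between -0.02 and 0.02 m and angle between the x axis of mould and the x axis of bay, either way round below 0.45 rad and angle between mould's own z axis and vertical below 0.1 rad and height (world z) of mould below 0.006 m and contact force between mould and the fingers below 0.1 N), for 0.2 s.
2. the blue auxiliary lever is fully off (value of joint aux_lever below 0.09 rad), for 0.2 s.
3. the red main lever is fully on, with the blue still off (value of joint main_lever above 1.48 rad and value of joint aux_lever below 0.09 rad), for 0.2 s.
4. the green start button is fully down, with the red lever on and the blue off (all of step 3 and value of joint start above 0.0052 m), for 0.05 s.
At the end, for the whole second after the job is handed in: Blue lever off, red on (each within 0.09 rad of its stop); both buttons up (1 mm); mould block at rest, upright in the bay (centre within 25 mm along, 20 mm across, long axis within 0.45 rad); bottle, barrel, jar upright within 20 mm of their starts (all of step 3 and x of mould in the frame of bay between -0.025 and 0.025 m and y of mould in the frame of bay between -0.02 and 0.02 m and angle between the x axis of mould and the x axis of bay, either way round below 0.45 rad and angle between mould's own z axis and vertical below 0.1 rad and height (world z) of mould below 0.006 m and value of joint each of start, stop below 0.001 m and linear speed of mould below 0.02 m/s and angle between each of bottle, barrel, jar's own z axis and vertical below 0.2 rad and distance of each of bottle, barrel, jar from where it was at the start of the episode below 0.02 m); the robot touches nothing.
It fails at once if the red lever is turned past mid-travel while the blue one is not yet off (value of joint each of main_lever, aux_lever above 0.8 rad).
It fails at once if the red stop button is pressed (more than 3 mm) (value of joint stop above 0.003 m).
It fails at once if the mould block is tipped over (angle between mould's own z axis and vertical above 0.7 rad).
It fails at once if the bottle, barrel or jar is knocked over or shifted by more than 20 mm (angle between any of bottle, barrel, jar's own z axis and vertical above 0.5 rad or distance of any of bottle, barrel, jar from where it was at the start of the episode above 0.02 m).
It also fails if it takes over 72 s, if anything falls off the work surface, if the arm or the gripper's body presses on something with over 40 N, if the wrist force passes 120 N, or if a joint passes its speed limit or range.

### The arm

A 6-joint arm with a two-finger parallel gripper is mounted at the origin on the work surface. World frame = base frame: x ahead of the robot, y to its left, z up, the work surface at z = 0. Lengths are in m, angles in rad, forces in N, time in s.
With the tool pointing down it reaches from about 0.25 to 0.725 m from the base axis. Payload 4 kg.
Tool frame: the origin (TCP) lies at the very end of the fingers, on their centre line; the grasp point (between the pads) lies 19 mm behind it; z points along the fingers, y is the line along which they close (so a half turn about z gives the same grasp; the last joint's range is limited). The gripper opens to 85 mm and grips with 20 to 120 N. Pads are 22 mm wide; open, the fingers measure 114 mm over their backs; the gripper's body (76 mm by 85 mm) begins 54 mm behind the grasp point. The pads swing forward as they close: fully open they stand 13 mm farther back than shut.
Start: joints at [-1.195, 0.241, 0.005, 1.335, 0, 1.571], TCP at [0.184, -0.465, 0.231] pointing down, gripper open.
Joint ranges: [-2.72, 2.72], [-1.05, 1.87], [-1.09, 1.28], [-1.99, 2.15], [-1.42, 1.44], [-3.14, 3.14]. Speed limits (rad/s): [2.79, 2.79, 3.14, 3.14, 3.14, 3.14].

### API

Orientations are given as a unit quaternion [x, y, z, w].
In Python, from workcell import monitor, viewer, job gives the robot as it stands.
- The arm moves only by the tool arm_command, never from a script. Its argument "increments" is a list of rows, each an object of numbers: "dx", "dy", "dz": the shift along the tool's x, y, z in cm; "wx", "wy", "wz": the turn, a rotation vector about the tool's x, y, z in rad; "grip": the finger opening in cm, from 0 to 8.54. In form: [{"dx": .., "dy": .., "dz": .., "wx": .., "wy": .., "wz": .., "grip": ..}, ...]. A call has 1 to 10 rows; each row is the pose to reach, as a shift and turn from the pose commanded when the call began, along the tool's axes at that moment; what a row does not reach only later rows make up. A row lasts 1/10 s, in which the tool goes at most 50 mm and 8.59 degrees, less where a joint would pass 70% of its speed; a pose out of reach is approached as far as the arm can. A call with a gripper value outside its range is refused whole. The fingers move at their own pace and stop on an object; the grip force is fixed at half the most. Time passes only in rows, so rows that repeat a pose let the fingers close. It gives the time, the measured TCP pose, the force, the opening and the grip force at its end, in the units of the state.
- monitor.get_obs(): the state, without advancing time (a new reading comes with each control period).
- viewer.camera(name): name is "scene" or "top" or "wrist"; returns (picture, depth): 420x560x3 uint8, red, green, blue; 420x560 float32, m along the optical axis (not along the pixel's ray), 0 where there is no reading.
- viewer.get_calibration(name): a dict with "fovy" (degrees; the focal length in pixels is half the picture's height over the tangent of half this angle, whatever the lens; pixels are square), "cx", "cy" (the principal point, pixels), "dist_coeffs" ([k1, k2, p1, p2, k3] as OpenCV has them; the pictures are not rectified), "view" (4x4, takes a point from world to camera coordinates). Camera axes: x right, y up, looking along -z (the intrinsics and any distortion apply to the point x, -y, -z); pixel columns grow to the right and rows downward; lengths in m; the calibration is good to about 2 mm. A picture is of the moment at which its call begins: read the wrist's pose just before it. get_calibration takes no time and is no camera call; for the wrist camera it gives the pose at the moment of the call.
- job.job_done(): hands the job in; it is judged then, once.
The state is a dict: "clock": time; "joint_pos": joint angles; "joint_vel": joint speeds; "tau": joint torques, N m; "eef_pos": TCP position; "tool_rot": TCP orientation; "ft_force": force on the tool from outside, world axes, zero at the start; "ft_torque": the same for the moment, N m; "grip_width": finger opening in m; "grasp_force": force on a finger pad.
Only numpy, scipy, OpenCV 4.12 (cv2) and the standard library are available. Lean on these libraries where they do the work, as an engineer would, in place of code of your own. Each camera call takes 0.05 s, during which the arm holds its last target. There are 200 camera calls.

## Working session

There is one attempt and no reset: what is moved stays moved. The work goes in short steps, Python scripts to look and compute and a tool call to move; the robot and the scene stay as the last step left them, time stands still between calls to the robot, and variables do not carry over. Pictures are saved under pics/ and viewed, at most 10 in all, crops included, and the job is handed in when it is done.

Besides the shell and the picture viewer there is one more tool, called as name(argument=value, ...) on one line, values as JSON. arm_command: Moves the arm, as the interface text tells. Its arguments: {"type":"object","properties":{"increments":{"type":"array","items":{"type":"object","properties":{"dx":{"type":"number"},"dy":{"type":"number"},"dz":{"type":"number"},"wx":{"type":"number"},"wy":{"type":"number"},"wz":{"type":"number"},"grip":{"type":"number"}}}}},"required":["increments"]}

```bash
mkdir -p pics; ls; cat > h.py <<'E'
import numpy as np, cv2
from workcell import monitor, viewer, job
def K(c):
    f=210/np.tan(np.radians(c["fovy"])/2)
    return np.array([[f,0,c["cx"]],[0,f,c["cy"]],[0,0,1]]),np.array(c["dist_coeffs"],float)
def ray(c,uv):
    k,d=K(c); p=cv2.undistortPoints(np.array(uv,float).reshape(-1,1,2),k,d)[:,0]
    V=np.array(c["view"]); R=V[:3,:3]; o=-R.T@V[:3,3]
    return o,np.c_[p[:,0],-p[:,1],-np.ones(len(p))]@R
def onz(c,uv,z):
    o,r=ray(c,uv); return o+r*((z-o[2])/r[:,2])[:,None]
def bydepth(c,uv,dep):
    o,r=ray(c,uv); uv=np.array(uv,int).reshape(-1,2); return o+r*dep[uv[:,1],uv[:,0]][:,None]
E
python3 - <<'E'
from h import *
for n in("top","scene"):
    p,d=viewer.camera(n); c=viewer.get_calibration(n)
    cv2.imwrite(f"pics/{n}0.png",p[:,:,::-1]); np.savez(f"{n}0.npz",p=p,d=d)
    V=np.array(c["view"]); print(n,c["fovy"],c["cx"],c["cy"],c["dist_coeffs"],-V[:3,:3].T@V[:3,3],V[:3,:3].round(2).tolist())
print(monitor.get_obs())
E
```

```text
pics
top 49.95332609313511 279.3329310934869 213.51954408069616 [0.04106384 0.         0.         0.         0.        ] [ 0.54112362 -0.00766825  1.08471751] [[-0.0, -1.0, 0.03], [1.0, -0.0, 0.04], [-0.04, 0.03, 1.0]]
scene 50.926453558492156 283.0593768980817 209.23810998593476 [-0.06525149  0.          0.          0.          0.        ] [1.06056551 0.38467908 0.75037979] [[-0.63, 0.78, -0.02], [-0.58, -0.45, 0.68], [0.52, 0.44, 0.74]]
{'clock': 0.1, 'joint_pos': array([-1.19498096e+00,  2.41339786e-01,  3.86449639e-03,  1.33519951e+00,
       -5.68619977e-05,  1.57080059e+00]), 'joint_vel': array([ 0.00027254, -0.00139728,  0.0019637 , -0.00061388,  0.00073799,
       -0.00174425]), 'tau': array([ 6.75065767e-04, -3.73137474e+01,  2.53009683e+01,  1.08570416e-02,
        4.14633575e-05, -7.50887438e-06]), 'eef_pos': array([ 0.18329292, -0.4645871 ,  0.23050302]), 'tool_rot': array([ 9.82397197e-01,  1.86801671e-01, -2.03385076e-04, -9.17389969e-04]), 'ft_force': array([-1.27464244,  0.33051717, -0.35735718]), 'ft_torque': array([-0.0501212 , -0.0083522 ,  0.02652873]), 'grasp_force': 0.0, 'grip_width': 0.08540175415984665}
```

View pics/top0.png

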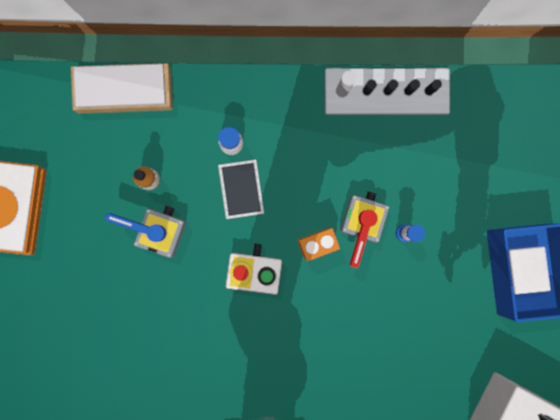

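View pics/scene0.png

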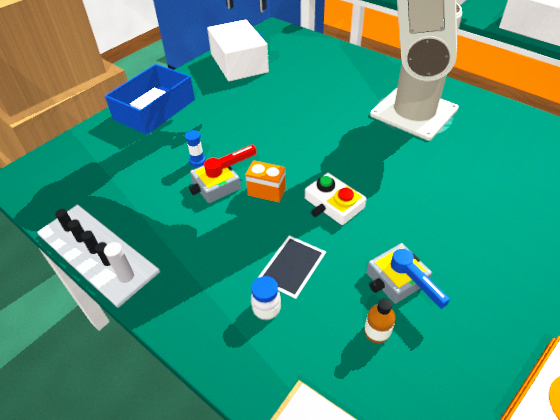

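The top view shows the red hub at about (368,218) with the lever tip at (354,265), and the mould at (319,244). The bay is at (241,189). The blue hub is at (157,233) with its tip at (108,217). The green button is at (267,275) and the stop button at (241,272). The bottle is at (147,178), the jar at (230,140) and the barrel at (411,233). Image up is world +x and image left is world +y.

```bash
cat > m.py <<'E'
from h import *
a=np.load("top0.npz"); p,d=a["p"],a["d"]; c=viewer.get_calibration("top")
vv,uu=np.mgrid[:420,:560]; P=bydepth(c,np.c_[uu.ravel(),vv.ravel()],d).reshape(420,560,3)
hsv=cv2.cvtColor(p,cv2.COLOR_RGB2HSV).astype(int); H,S,Vv=hsv[...,0],hsv[...,1],hsv[...,2]
def box(u0,v0,u1,v1): return (uu>=u0)&(uu<=u1)&(vv>=v0)&(vv<=v1)
def rect(m,z,name):
    uv=np.c_[uu[m],vv[m]]; q=onz(c,uv,z)[:,:2]; r=cv2.minAreaRect((q*1000).astype(np.float32))
    print(name,m.sum(),"c",np.round(r[0],1),"size",np.round(r[1],1),"ang",round(r[2],1),"mean",(q.mean(0)*1000).round(1),"zmed",np.median(P[...,2][m]).round(4)); return q
Z=P[...,2]
print("bench z",np.median(Z[300:400,100:200]))
rect(box(290,220,348,270)&(Z>.06)&(Z<.08),.07,"mould")
rect(box(212,152,270,225)&(((S<90)&(Vv>120))|((S<110)&(Vv<75)&(Z<.004)))&(Z<.01),0,"bay")
red=((H<8)|(H>172))&(S>150)&(Vv>90); blue=(H>100)&(H<125)&(S>120)
q=rect(red&box(335,200,390,280)&(Z>.055),.072,"redlever")
q=rect(blue&box(95,200,172,250)&(Z>.055),.072,"bluelever")
rect(box(330,190,392,247)&(H>22)&(H<33)&(S>150)&(Z>.03)&(Z<.05),.042,"ymain")
rect(box(125,205,190,262)&(H>22)&(H<33)&(S>150)&(Z>.03)&(Z<.05),.042,"yaux")
rect(red&box(225,258,256,290)&(Z>.05),.057,"stop")
rect(box(255,262,282,290)&(H>45)&(H<85)&(S>100)&(Z>.05),.057,"start")
rect(box(130,160,162,192)&(Z>.09),.1,"bottle cap")
rect(box(390,220,430,246)&(Z>.08),.088,"barrel")
rect(box(215,122,246,156)&(Z>.065),.075,"jar")
rect(box(222,245,285,300)&(Z>.025)&(Z<.045),.035,"box")
E
python3 m.py
```

```text
bench z 0.0012924097181190586
mould 787 c [ 511.1 -127.1] size [49.9 79.9] ang 20.3 mean [ 511.2 -126.9] zmed 0.0713
bay 714 c [655.9  55.1] size [161.6  95. ] ang 8.2 mean [646.4  54.2] zmed 0.0016
redlever 486 c [ 526.5 -218.6] size [ 38.5 131.4] ang 67.3 mean [ 538.6 -226.7] zmed 0.0737
bluelever 509 c [550.2 283.8] size [134.9  35.4] ang 75.6 mean [549.5 269.5] zmed 0.0739
ymain 467 c [ 570.1 -238.6] size [67.5 67.3] ang 72.2 mean [ 573.3 -236.1] zmed 0.0431
yaux 492 c [537.5 239.5] size [66.3 67.6] ang 71.3 mean [538.  234.4] zmed 0.0431
stop 155 c [447.5  50.5] size [29.4 29.3] ang 89.6 mean [447.6  51.2] zmed 0.0583
start 123 c [439.9  -8.1] size [27.4 26.2] ang 63.3 mean [439.6  -8. ] zmed 0.0579
bottle cap 100 c [661.3 266.6] size [47.2 23.5] ang 21.2 mean [663.8 268.1] zmed 0.101
barrel 238 c [ 539.7 -335. ] size [49.  42.6] ang 4.4 mean [ 536.4 -338. ] zmed 0.0892
jar 369 c [750.1  73. ] size [68.  48.5] ang 71.6 mean [750.6  75.1] zmed 0.0758
box 1186 c [456.7  19.4] size [119.5 106.5] ang 82.0 mean [446.7  17.8] zmed 0.0359
```

```bash
cat > m2.py <<'E'
from m import *
m=(box(214,156,268,222)&(Z<.008)&(S<100)&((Vv>140)|(Vv<80))).astype(np.uint8)
cs,_=cv2.findContours(m,cv2.RETR_EXTERNAL,cv2.CHAIN_APPROX_NONE); k=max(cs,key=cv2.contourArea)
h=cv2.convexHull(k)[:,0]; q=onz(c,h,0)[:,:2]; print("bay",cv2.minAreaRect((q*1000).astype(np.float32)))
print(cv2.boxPoints(cv2.minAreaRect(k)))
dk=box(214,156,268,222)&(Z<.008)&(Vv<80)&(S<100); rect(dk,0,"dark")
E
python3 m2.py | tail -12
cat > go.py <<'E'
# usage: go.py x y z yaw_deg(of tool x, tool down): prints tool-frame delta in cm / rotvec
import sys; from h import *; from scipy.spatial.transform import Rotation as R
o=monitor.get_obs(); x,y,z,w=map(float,sys.argv[1:5]); r=R.from_quat(o["tool_rot"])
t=R.from_euler("Z",w,degrees=True)*R.from_euler("X",180,degrees=True)
print("t",round(o["clock"],2),"pos",o["eef_pos"].round(4),"yaw",np.degrees(np.arctan2(*r.as_matrix()[[1,0],0])).round(1),"q",o["joint_pos"].round(2),"F",o["ft_force"].round(1))
print("d cm",(r.inv().apply(np.array([x,y,z])-o["eef_pos"])*100).round(2),"w",(r.inv()*t).as_rotvec().round(3))
E
python3 go.py .511 -.127 .2 110.3
```

```text
stop 155 c [447.5  50.5] size [29.4 29.3] ang 89.6 mean [447.6  51.2] zmed 0.0583
start 123 c [439.9  -8.1] size [27.4 26.2] ang 63.3 mean [439.6  -8. ] zmed 0.0579
bottle cap 100 c [661.3 266.6] size [47.2 23.5] ang 21.2 mean [663.8 268.1] zmed 0.101
barrel 238 c [ 539.7 -335. ] size [49.  42.6] ang 4.4 mean [ 536.4 -338. ] zmed 0.0892
jar 369 c [750.1  73. ] size [68.  48.5] ang 71.6 mean [750.6  75.1] zmed 0.0758
box 1186 c [456.7  19.4] size [119.5 106.5] ang 82.0 mean [446.7  17.8] zmed 0.0359
bay ((642.4893188476562, 53.215457916259766), (134.59521484375, 95.02365112304688), 8.141410827636719)
[[217.16002 164.12001]
 [256.36002 158.52   ]
 [264.26    213.81999]
 [225.06003 219.42   ]]
dark 237 c [642.6  52.6] size [113.5  72.9] ang 8.3 mean [662.   52.8] zmed 0.0013
t 0.1 pos [ 0.1833 -0.4646  0.2305] yaw 21.5 q [-1.19  0.24  0.    1.34 -0.    1.57] F [-1.3  0.3 -0.4]
d cm [ 42.87 -19.37   3.08] w [-2.000e-03 -1.000e-03 -1.549e+00]
```

arm_command(increments=[{"dx":21,"dy":-9.5,"dz":1.5,"wz":-0.8,"grip":8.54},{"dx":42.9,"dy":-19.4,"dz":3,"wz":-1.549,"grip":8.54},{"dx":42.9,"dy":-19.4,"dz":3,"wz":-1.549,"grip":8.54},{"dx":42.9,"dy":-19.4,"dz":3,"wz":-1.549,"grip":8.54},{"dx":42.9,"dy":-19.4,"dz":3,"wz":-1.549,"grip":8.54},{"dx":42.9,"dy":-19.4,"dz":3,"wz":-1.549,"grip":8.54},{"dx":42.9,"dy":-19.4,"dz":3,"wz":-1.549,"grip":8.54},{"dx":42.9,"dy":-19.4,"dz":3,"wz":-1.549,"grip":8.54},{"dx":42.9,"dy":-19.4,"dz":3,"wz":-1.549,"grip":8.54},{"dx":42.9,"dy":-19.4,"dz":3,"wz":-1.549,"grip":8.54}])

```text
validation failed for argument at $.in...
```

```bash
python3 go.py .511 -.127 .16 110.3
```

```text
t 0.1 pos [ 0.1833 -0.4646  0.2305] yaw 21.5 q [-1.19  0.24  0.    1.34 -0.    1.57] F [-1.3  0.3 -0.4]
d cm [ 42.87 -19.36   7.08] w [-2.000e-03 -1.000e-03 -1.549e+00]
```

arm_command(increments=[{"dx":42.9,"dy":-19.4,"dz":3,"wx":0,"wy":0,"wz":-1.549,"grip":8.5},{"dx":42.9,"dy":-19.4,"dz":3,"wx":0,"wy":0,"wz":-1.549,"grip":8.5},{"dx":42.9,"dy":-19.4,"dz":3,"wx":0,"wy":0,"wz":-1.549,"grip":8.5},{"dx":42.9,"dy":-19.4,"dz":3,"wx":0,"wy":0,"wz":-1.549,"grip":8.5},{"dx":42.9,"dy":-19.4,"dz":3,"wx":0,"wy":0,"wz":-1.549,"grip":8.5},{"dx":42.9,"dy":-19.4,"dz":3,"wx":0,"wy":0,"wz":-1.549,"grip":8.5},{"dx":42.9,"dy":-19.4,"dz":3,"wx":0,"wy":0,"wz":-1.549,"grip":8.5},{"dx":42.9,"dy":-19.4,"dz":3,"wx":0,"wy":0,"wz":-1.549,"grip":8.5},{"dx":42.9,"dy":-19.4,"dz":3,"wx":0,"wy":0,"wz":-1.549,"grip":8.5},{"dx":42.9,"dy":-19.4,"dz":3,"wx":0,"wy":0,"wz":-1.549,"grip":8.5}])

```text
clock: 1.1
eef_pos: [0.5134, -0.1238, 0.2003]
tool_rot: [0.587, 0.809, 0.0, -0.0]
ft_force: [-0.9, -0.4, 0.4]
grip_width: 0.0847
grasp_force: 0.0
```

```bash
python3 go.py .511 -.127 .16 110.3
```

```text
t 1.1 pos [ 0.5134 -0.1238  0.2003] yaw 108.1 q [-0.24  0.31  0.02  1.28  0.    1.02] F [-0.9 -0.4  0.4]
d cm [-0.23 -0.33  4.03] w [-0.    -0.001 -0.039]
```

arm_command(increments=[{"dx":-0.2,"dy":-0.3,"dz":4,"wx":0,"wy":0,"wz":-0.039,"grip":8.5},{"dx":-0.2,"dy":-0.3,"dz":8,"wx":0,"wy":0,"wz":-0.039,"grip":8.5},{"dx":-0.2,"dy":-0.3,"dz":8,"wx":0,"wy":0,"wz":-0.039,"grip":8.5},{"dx":-0.2,"dy":-0.3,"dz":8,"wx":0,"wy":0,"wz":-0.039,"grip":8.5}])

```text
clock: 1.5
eef_pos: [0.5084, -0.1298, 0.121]
tool_rot: [0.576, 0.818, -0.0, -0.001]
ft_force: [0.7, -0.3, 0.5]
grip_width: 0.0849
grasp_force: 0.0
```

```bash
python3 go.py .511 -.127 .018 110.3; python3 - <<'E'
from h import *
c=viewer.get_calibration("wrist"); p,d=viewer.camera("wrist"); cv2.imwrite("pics/w1.png",p[:,:,::-1])
E
```

```text
t 1.5 pos [ 0.5084 -0.1298  0.121 ] yaw 109.7 q [-0.25  0.36 -0.12  1.09  0.    0.98] F [ 0.7 -0.3  0.5]
d cm [ 0.16  0.37 10.3 ] w [-0.002 -0.001 -0.01 ]
```

View pics/w1.png

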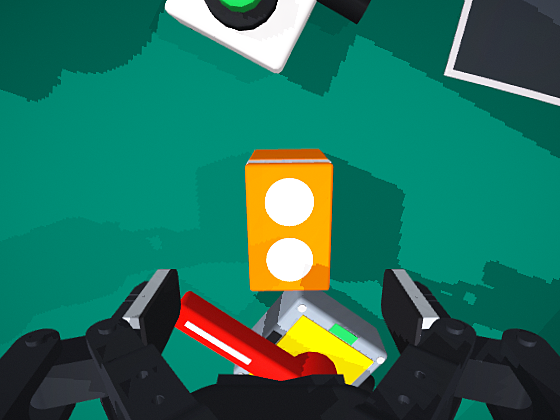

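The wrist view shows the mould's top between (246,163) and (330,290). It is square to the fingers and centred between the pads, which sit at about x=150 and x=412. I'll descend.

arm_command(increments=[{"dx":0.2,"dy":0.4,"dz":4,"wx":0,"wy":0,"wz":0,"grip":8.5},{"dx":0.2,"dy":0.4,"dz":7,"wx":0,"wy":0,"wz":0,"grip":8.5},{"dx":0.2,"dy":0.4,"dz":9.5,"wx":0,"wy":0,"wz":0,"grip":8.5},{"dx":0.2,"dy":0.4,"dz":10.2,"wx":0,"wy":0,"wz":0,"grip":8.5},{"dx":0.2,"dy":0.4,"dz":10.2,"wx":0,"wy":0,"wz":0,"grip":5.5},{"dx":0.2,"dy":0.4,"dz":10.2,"wx":0,"wy":0,"wz":0,"grip":4},{"dx":0.2,"dy":0.4,"dz":10.2,"wx":0,"wy":0,"wz":0,"grip":4},{"dx":0.2,"dy":0.4,"dz":10.2,"wx":0,"wy":0,"wz":0,"grip":4},{"dx":0.2,"dy":0.4,"dz":10.2,"wx":0,"wy":0,"wz":0,"grip":4},{"dx":0.2,"dy":0.4,"dz":10.2,"wx":0,"wy":0,"wz":0,"grip":4}])

```text
clock: 2.55
eef_pos: [0.514, -0.1275, 0.0217]
tool_rot: [0.576, 0.818, 0.001, 0.002]
ft_force: [-0.5, -0.5, 6.1]
grip_width: 0.0492
grasp_force: 64.0
```

```bash
python3 go.py .642 .053 .06 188.4; python3 -c "
from h import *
o=monitor.get_obs();print(o['grip_width'],o['grasp_force'])"
```

```text
t 2.55 pos [ 0.514  -0.1275  0.0217] yaw 109.7 q [-0.24  0.48 -0.24  0.85 -0.    0.98] F [-0.5 -0.5  6.1]
d cm [12.67 18.15 -3.8 ] w [ 1.000e-03  5.000e-03 -1.374e+00]
0.04922801334377783 63.97655010223389
```

arm_command(increments=[{"dx":0,"dy":0,"dz":-2.5,"wx":0,"wy":0,"wz":0,"grip":4},{"dx":0,"dy":0,"dz":-5,"wx":0,"wy":0,"wz":0,"grip":4},{"dx":2,"dy":3,"dz":-5,"wx":0,"wy":0,"wz":-0.14,"grip":4},{"dx":4,"dy":6,"dz":-5,"wx":0,"wy":0,"wz":-0.28,"grip":4},{"dx":6,"dy":9,"dz":-5,"wx":0,"wy":0,"wz":-0.42,"grip":4},{"dx":8,"dy":12,"dz":-5,"wx":0,"wy":0,"wz":-0.56,"grip":4},{"dx":10,"dy":15,"dz":-5,"wx":0,"wy":0,"wz":-0.7,"grip":4},{"dx":12,"dy":17.5,"dz":-5,"wx":0,"wy":0,"wz":-0.84,"grip":4},{"dx":12.7,"dy":18.2,"dz":-5,"wx":0,"wy":0,"wz":-0.98,"grip":4},{"dx":12.7,"dy":18.2,"dz":-5,"wx":0,"wy":0,"wz":-1.12,"grip":4}])

```text
clock: 3.55
eef_pos: [0.6411, 0.0567, 0.0688]
tool_rot: [0.049, 0.999, 0.0, -0.0]
ft_force: [0.1, -0.8, -4.7]
grip_width: 0.0493
grasp_force: 64.0
```

arm_command(increments=[{"dx":0,"dy":0,"dz":0,"wx":0,"wy":0,"wz":-0.14,"grip":4},{"dx":0,"dy":0,"dz":0,"wx":0,"wy":0,"wz":-0.254,"grip":4},{"dx":0,"dy":0,"dz":0,"wx":0,"wy":0,"wz":-0.254,"grip":4},{"dx":0,"dy":0,"dz":0,"wx":0,"wy":0,"wz":-0.254,"grip":4},{"dx":0,"dy":0,"dz":0,"wx":0,"wy":0,"wz":-0.254,"grip":4}])

```text
clock: 4.05
eef_pos: [0.6405, 0.0541, 0.0692]
tool_rot: [-0.073, 0.997, 0.0, -0.0]
ft_force: [0.0, 0.6, -4.3]
grip_width: 0.0494
grasp_force: 63.9
```

```bash
python3 go.py .642 .053 .021 188.4; python3 - <<'E'
from h import *
p,d=viewer.camera("scene"); cv2.imwrite("pics/s1.png",p[120:420,150:500,::-1])
E
```

```text
t 4.05 pos [0.6405 0.0541 0.0692] yaw -171.7 q [ 0.08  0.63  0.17  1.11  0.   -0.06] F [ 0.   0.6 -4.3]
d cm [-0.13 -0.13  4.82] w [ 0.    -0.    -0.001]
```

View pics/s1.png

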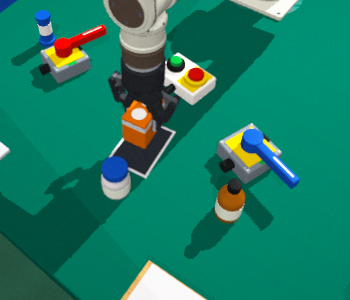

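The mould hangs upright over the dark bay, at about crop (138,125). The rest of the scene is undisturbed. Next I lower and release.

arm_command(increments=[{"dx":-0.1,"dy":-0.1,"dz":2,"wx":0,"wy":0,"wz":0,"grip":4},{"dx":-0.1,"dy":-0.1,"dz":3.5,"wx":0,"wy":0,"wz":0,"grip":4},{"dx":-0.1,"dy":-0.1,"dz":4.4,"wx":0,"wy":0,"wz":0,"grip":4},{"dx":-0.1,"dy":-0.1,"dz":4.7,"wx":0,"wy":0,"wz":0,"grip":4},{"dx":-0.1,"dy":-0.1,"dz":4.7,"wx":0,"wy":0,"wz":0,"grip":4},{"dx":-0.1,"dy":-0.1,"dz":4.7,"wx":0,"wy":0,"wz":0,"grip":6},{"dx":-0.1,"dy":-0.1,"dz":4.7,"wx":0,"wy":0,"wz":0,"grip":8.2},{"dx":-0.1,"dy":-0.1,"dz":4.7,"wx":0,"wy":0,"wz":0,"grip":8.2},{"dx":-0.1,"dy":-0.1,"dz":4.7,"wx":0,"wy":0,"wz":0,"grip":8.2},{"dx":-0.1,"dy":-0.1,"dz":4.7,"wx":0,"wy":0,"wz":0,"grip":8.2}])

```text
clock: 5.1
eef_pos: [0.6422, 0.0534, 0.0228]
tool_rot: [-0.074, 0.997, 0.0, 0.0]
ft_force: [0.2, -0.0, -0.6]
grip_width: 0.0825
grasp_force: 0.0
```

```bash
python3 go.py .642 .053 .15 188.4
```

```text
t 5.1 pos [0.6422 0.0534 0.0228] yaw -171.6 q [ 0.08  0.67  0.12  1.02  0.   -0.06] F [ 0.2 -0.  -0.6]
d cm [ 1.000e-02 -4.000e-02 -1.272e+01] w [-0.     0.001  0.001]
```

```bash
python3 go.py .600 .313 .15 188.4 | tail -1
```

```text
d cm [  0.35  26.3  -12.72] w [-0.     0.001  0.001]
```

arm_command(increments=[{"dx":0,"dy":0,"dz":-4,"wx":0,"wy":0,"wz":0,"grip":8.2},{"dx":0,"dy":0,"dz":-8,"wx":0,"wy":0,"wz":0,"grip":8.2},{"dx":0,"dy":0,"dz":-12,"wx":0,"wy":0,"wz":0,"grip":8.2},{"dx":0,"dy":4.5,"dz":-13,"wx":0,"wy":0,"wz":0,"grip":5},{"dx":0,"dy":9,"dz":-13,"wx":0,"wy":0,"wz":0,"grip":0},{"dx":0,"dy":13.5,"dz":-13,"wx":0,"wy":0,"wz":0,"grip":0},{"dx":0,"dy":18,"dz":-13,"wx":0,"wy":0,"wz":0,"grip":0},{"dx":0,"dy":22.5,"dz":-13,"wx":0,"wy":0,"wz":0,"grip":0},{"dx":0.3,"dy":26.3,"dz":-13,"wx":0,"wy":0,"wz":0,"grip":0},{"dx":0.3,"dy":26.3,"dz":-13,"wx":0,"wy":0,"wz":0,"grip":0}])

```text
clock: 6.1
eef_pos: [0.5984, 0.3187, 0.152]
tool_rot: [-0.077, 0.997, 0.001, -0.0]
ft_force: [0.2, 0.6, 0.9]
grip_width: -0.0003
grasp_force: 0.0
```

```bash
python3 go.py .601 .313 .05 188.4; cat > arc.py <<'E'
# arc.py hx hy th0 th1 side rad off z : waypoints pushing bar; side -1 pushes ccw
import sys; from h import *; from scipy.spatial.transform import Rotation as R
hx,hy,t0,t1,s,rad,off,z=map(float,sys.argv[1:9]); o=monitor.get_obs(); r=R.from_quat(o["tool_rot"])
for t in np.linspace(t0,t1,8):
    a=np.radians(t); u=np.array([np.cos(a),np.sin(a)]); n=s*np.array([-u[1],u[0]])
    w=np.r_[np.array([hx,hy])+rad*u+off*n,z]; print(round(t),w.round(3),(r.inv().apply(w-o["eef_pos"])*100).round(1))
E
python3 - <<'E'
from h import *
p,d=viewer.camera("top"); np.savez("top0.npz",p=p,d=d)
E
sed 's/box(290,220,348,270)&(Z>.06)&(Z<.08)/box(212,150,272,225)\&(Z>.06)\&(Z<.08)/' m.py > m3.py; python3 m3.py | grep -E "mould|blue|yaux|bottle|jar"
```

```text
t 6.1 pos [0.5984 0.3187 0.152 ] yaw -171.2 q [0.49 0.64 0.41 1.34 0.   0.33] F [0.2 0.6 0.9]
d cm [-0.17 -0.62 10.2 ] w [0.002 0.    0.008]
mould 786 c [639.3  52.3] size [80.  49.9] ang 8.7 mean [639.3  52.3] zmed 0.0712
bluelever 510 c [550.2 283.8] size [134.9  35.4] ang 75.6 mean [549.6 269.7] zmed 0.0739
yaux 497 c [537.5 239.6] size [66.4 67.6] ang 71.3 mean [538.  234.5] zmed 0.0432
bottle cap 99 c [661.9 267.3] size [27.9 24.5] ang 23.7 mean [663.7 267.7] zmed 0.1012
jar 371 c [741.2  76. ] size [46.2 67.9] ang 84.9 mean [750.2  75.3] zmed 0.0759
```

The mould is parked within about 3 mm and 0.5° of the bay centre. Next is the blue lever.

arm_command(increments=[{"dx":-0.2,"dy":-0.5,"dz":4,"wx":0,"wy":0,"wz":0,"grip":0},{"dx":-0.2,"dy":-0.5,"dz":7,"wx":0,"wy":0,"wz":0,"grip":0},{"dx":-0.2,"dy":-0.5,"dz":9.5,"wx":0,"wy":0,"wz":0,"grip":0},{"dx":-0.2,"dy":-0.5,"dz":10.2,"wx":0,"wy":0,"wz":0,"grip":0},{"dx":-0.2,"dy":-0.5,"dz":10.2,"wx":0,"wy":0,"wz":0,"grip":0}])

```text
clock: 6.65
eef_pos: [0.6025, 0.3067, 0.0491]
tool_rot: [-0.073, 0.997, -0.001, -0.001]
ft_force: [-0.2, 0.2, 0.9]
grip_width: 0.0
grasp_force: 0.0
```

```bash
python3 go.py .601 .313 .05 188.4; python3 arc.py .5375 .2395 71.3 150 -1 .088 .026 .05
```

```text
t 6.65 pos [0.6025 0.3067 0.0491] yaw -171.7 q [ 0.47  0.71  0.26  1.13 -0.    0.33] F [-0.2  0.2  0.9]
d cm [ 0.06  0.64 -0.09] w [-0.001 -0.003 -0.001]
71 [0.59  0.315 0.05 ] [ 1.1  0.9 -0.1]
83 [0.575 0.323 0.05 ] [ 2.5  2.  -0.1]
94 [0.558 0.329 0.05 ] [ 4.1  2.9 -0.1]
105 [0.54  0.331 0.05 ] [ 5.8  3.3 -0.1]
116 [0.522 0.33  0.05 ] [ 7.6  3.5 -0.1]
128 [0.505 0.325 0.05 ] [ 9.4  3.2 -0.1]
139 [0.488 0.317 0.05 ] [11.1  2.7 -0.1]
150 [0.474 0.306 0.05 ] [12.7  1.8 -0.1]
```

arm_command(increments=[{"dx":1.1,"dy":0.9,"dz":0,"wx":0,"wy":0,"wz":0,"grip":0},{"dx":2.5,"dy":2.0,"dz":0,"wx":0,"wy":0,"wz":0,"grip":0},{"dx":4.1,"dy":2.9,"dz":0,"wx":0,"wy":0,"wz":0,"grip":0},{"dx":5.8,"dy":3.3,"dz":0,"wx":0,"wy":0,"wz":0,"grip":0},{"dx":7.6,"dy":3.5,"dz":0,"wx":0,"wy":0,"wz":0,"grip":0},{"dx":9.4,"dy":3.2,"dz":0,"wx":0,"wy":0,"wz":0,"grip":0},{"dx":11.1,"dy":2.7,"dz":0,"wx":0,"wy":0,"wz":0,"grip":0},{"dx":11.1,"dy":2.7,"dz":0,"wx":0,"wy":0,"wz":0,"grip":0},{"dx":11.1,"dy":2.7,"dz":0,"wx":0,"wy":0,"wz":0,"grip":0}])

```text
clock: 7.55
eef_pos: [0.4899, 0.3199, 0.0522]
tool_rot: [-0.074, 0.997, 0.001, 0.001]
ft_force: [-0.8, 0.5, -0.5]
grip_width: -0.0003
grasp_force: 0.0
```

```bash
python3 go.py .488 .317 .15 188.4; python3 - <<'E'
from h import *
p,d=viewer.camera("top"); np.savez("top0.npz",p=p,d=d); cv2.imwrite("pics/t2.png",p[120:320,80:440,::-1])
E
```

```text
t 7.55 pos [0.4899 0.3199 0.0522] yaw -171.5 q [ 0.58  0.54 -0.04  0.99  0.    0.43] F [-0.8  0.5 -0.5]
d cm [ 0.2  -0.24 -9.78] w [0.002 0.003 0.001]
```

View pics/t2.png

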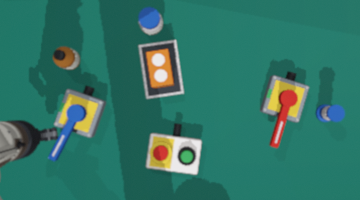

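The blue lever now lies along its OFF direction, from crop (77,114) to (52,160). The mould sits centred in the bay, and the red lever is still OFF. I'll check the angle, then move to the red lever.

```bash
cat > ang.py <<'E'
from m3 import *
for n,mk,b,h in(("blue",blue,box(95,200,180,300),(.5375,.2395)),("red",red,box(290,190,395,285),(.570,-.2386))):
    m=mk&b&(Z>.062)&(Z<.09); q=onz(c,np.c_[uu[m],vv[m]],.072)[:,:2]-h; q=q[np.hypot(*q.T)>.05]
    print(n,"lever deg",np.degrees(np.arctan2(q[:,1].mean(),q[:,0].mean())).round(1),len(q))
E
python3 ang.py | grep lever; python3 go.py .475 -.247 .15 188.4
```

```text
redlever 488 c [ 526.4 -218.8] size [ 38.6 131.5] ang 67.5 mean [ 538.4 -226.7] zmed 0.0736
bluelever 335 c [525.1 240.5] size [38.6 62.5] ang 74.3 mean [530.  241.6] zmed 0.0743
blue lever deg 154.1 163
red lever deg 161.1 151
t 7.6 pos [0.4902 0.3199 0.0518] yaw -171.5 q [ 0.58  0.54 -0.04  0.99  0.    0.43] F [ 0.9 -0.1  0.3]
d cm [  9.81 -55.83  -9.93] w [0.001 0.003 0.001]
```

arm_command(increments=[{"dx":0,"dy":1,"dz":-4,"wx":0,"wy":0,"wz":0,"grip":0},{"dx":0,"dy":1,"dz":-8,"wx":0,"wy":0,"wz":0,"grip":0},{"dx":0,"dy":0,"dz":-10,"wx":0,"wy":0,"wz":0,"grip":0},{"dx":0,"dy":-5,"dz":-10,"wx":0,"wy":0,"wz":0,"grip":0},{"dx":0,"dy":-10,"dz":-10,"wx":0,"wy":0,"wz":0,"grip":0},{"dx":0,"dy":-15,"dz":-10,"wx":0,"wy":0,"wz":0,"grip":0},{"dx":0,"dy":-20,"dz":-10,"wx":0,"wy":0,"wz":0,"grip":0},{"dx":0,"dy":-25,"dz":-10,"wx":0,"wy":0,"wz":0,"grip":0},{"dx":0,"dy":-30,"dz":-10,"wx":0,"wy":0,"wz":0,"grip":0},{"dx":0,"dy":-30,"dz":-10,"wx":0,"wy":0,"wz":0,"grip":0}])

```text
clock: 8.6
eef_pos: [0.5349, 0.0162, 0.1508]
tool_rot: [-0.069, 0.998, -0.001, 0.001]
ft_force: [-0.3, 0.7, -0.6]
grip_width: -0.0
grasp_force: 0.0
```

```bash
python3 go.py .475 -.247 .15 188.4;python3 - <<'E'
from h import *
p,d=viewer.camera("top"); np.savez("top0.npz",p=p,d=d)
E
python3 ang.py | grep lever
```

```text
t 8.6 pos [0.5349 0.0162 0.1508] yaw -172.1 q [ 0.03  0.36 -0.05  1.16 -0.   -0.11] F [-0.3  0.7 -0.6]
d cm [  9.56 -25.24   0.12] w [-0.002  0.002 -0.008]
redlever 488 c [ 526.4 -218.8] size [ 38.6 131.5] ang 67.5 mean [ 538.4 -226.7] zmed 0.0736
bluelever 324 c [526.8 238. ] size [39.5 57.9] ang 83.9 mean [530.6 239.8] zmed 0.0746Traceback (most recent call last):
  File "ang.py", line 1, in <module>
    from m3 import *
  File "m3.py", line 18, in <module>
    rect(red&box(225,258,256,290)&(Z>.05),.057,"stop")
    ~~~~^^^^^^^^^^^^^^^^^^^^^^^^^^^^^^^^^^^^^^^^^^^^^^
  File "m3.py", line 7, in rect
    uv=np.c_[uu[m],vv[m]]; q=onz(c,uv,z)[:,:2]; r=cv2.minAreaRect((q*1000).astype(np.float32))
                             ~~~^^^^^^^^
  File "h.py", line 11, in onz
    o,r=ray(c,uv); return o+r*((z-o[2])/r[:,2])[:,None]
        ~~~^^^^^^
  File "h.py", line 7, in ray
    k,d=K(c); p=cv2.undistortPoints(np.array(uv,float).reshape(-1,1,2),k,d)[:,0]
                ~~~~~~~~~~~~~~~~~~~^^^^^^^^^^^^^^^^^^^^^^^^^^^^^^^^^^^^^^^^
cv2.error: OpenCV(4.12.0) /io/opencv/modules/calib3d/src/undistort.dispatch.cpp:347: error: (-215:Assertion failed) CV_IS_MAT(_src) && CV_IS_MAT(_dst) && (_src->rows == 1 || _src->cols == 1) && (_dst->rows == 1 || _dst->cols == 1) && _src->cols + _src->rows - 1 == _dst->rows + _dst->cols - 1 && (CV_MAT_TYPE(_src->type) == CV_32FC2 || CV_MAT_TYPE(_src->type) == CV_64FC2) && (CV_MAT_TYPE(_dst->type) == CV_32FC2 || CV_MAT_TYPE(_dst->type) == CV_64FC2) in function 'cvUndistortPointsInternal'
```

```bash
sed -i 's/^def rect(m,z,name):/def rect(m,z,name):\n    if m.sum()<5: return/' m.py m3.py; python3 ang.py | grep "lever deg"
```

```text
blue lever deg 161.9 167
red lever deg 161.1 152
```

arm_command(increments=[{"dx":2,"dy":-5,"dz":0,"wx":0,"wy":0,"wz":0,"grip":0},{"dx":4,"dy":-9.5,"dz":0,"wx":0,"wy":0,"wz":0,"grip":0},{"dx":6,"dy":-14,"dz":0,"wx":0,"wy":0,"wz":0,"grip":0},{"dx":8,"dy":-18.5,"dz":0,"wx":0,"wy":0,"wz":0,"grip":0},{"dx":9.6,"dy":-23,"dz":0,"wx":0,"wy":0,"wz":0,"grip":0},{"dx":9.6,"dy":-25.8,"dz":0,"wx":0,"wy":0,"wz":0,"grip":0},{"dx":9.6,"dy":-25.8,"dz":0,"wx":0,"wy":0,"wz":0,"grip":0}])

```text
clock: 9.35
eef_pos: [0.4774, -0.25, 0.1506]
tool_rot: [-0.072, 0.997, -0.001, 0.001]
ft_force: [0.3, -0.2, 0.2]
grip_width: 0.0002
grasp_force: 0.0
```

```bash
python3 go.py .475 -.247 .05 188.4
```

```text
t 9.35 pos [ 0.4774 -0.25    0.1506] yaw -171.8 q [-0.48  0.36 -0.04  1.16 -0.   -0.63] F [ 0.3 -0.2  0.2]
d cm [ 0.22  0.35 10.06] w [-0.002  0.002 -0.003]
```

Blue measures 161.9°, against an expected OFF of 161.3°, so it is fully off. I'll descend beside the red lever.

arm_command(increments=[{"dx":0.2,"dy":0.1,"dz":4,"wx":0,"wy":0,"wz":0,"grip":0},{"dx":0.2,"dy":0.1,"dz":7,"wx":0,"wy":0,"wz":0,"grip":0},{"dx":0.2,"dy":0.1,"dz":9.5,"wx":0,"wy":0,"wz":0,"grip":0},{"dx":0.2,"dy":0.1,"dz":10,"wx":0,"wy":0,"wz":0,"grip":0},{"dx":0.2,"dy":0.1,"dz":10,"wx":0,"wy":0,"wz":0,"grip":0}])

```text
clock: 9.85
eef_pos: [0.4742, -0.2449, 0.0497]
tool_rot: [-0.075, 0.997, 0.001, -0.001]
ft_force: [-0.3, -0.3, -0.1]
grip_width: 0.0001
grasp_force: 0.0
```

```bash
python3 arc.py .570 -.2386 162 84 1 .088 .026 .05; python3 go.py .475 -.247 .05 188.4
```

```text
162 [ 0.478 -0.236  0.05 ] [-0.5  0.8 -0. ]
151 [ 0.48  -0.218  0.05 ] [-1.   2.5 -0. ]
140 [ 0.486 -0.202  0.05 ] [-1.8  4.1 -0. ]
129 [ 0.495 -0.186  0.05 ] [-2.9  5.5 -0. ]
117 [ 0.506 -0.172  0.05 ] [-4.3  6.7 -0. ]
106 [ 0.52  -0.161  0.05 ] [-5.8  7.6 -0. ]
95 [ 0.536 -0.153  0.05 ] [-7.5  8.1 -0. ]
84 [ 0.553 -0.148  0.05 ] [-9.3  8.4 -0. ]
t 9.85 pos [ 0.4742 -0.2449  0.0497] yaw -171.4 q [-0.48  0.46 -0.19  0.93  0.   -0.63] F [-0.3 -0.3 -0.1]
d cm [-0.05 -0.22 -0.03] w [ 0.002 -0.002  0.003]
```

arm_command(increments=[{"dx":-0.5,"dy":0.8,"dz":0,"wx":0,"wy":0,"wz":0,"grip":0},{"dx":-1.0,"dy":2.5,"dz":0,"wx":0,"wy":0,"wz":0,"grip":0},{"dx":-1.8,"dy":4.1,"dz":0,"wx":0,"wy":0,"wz":0,"grip":0},{"dx":-2.9,"dy":5.5,"dz":0,"wx":0,"wy":0,"wz":0,"grip":0},{"dx":-4.3,"dy":6.7,"dz":0,"wx":0,"wy":0,"wz":0,"grip":0},{"dx":-5.8,"dy":7.6,"dz":0,"wx":0,"wy":0,"wz":0,"grip":0},{"dx":-7.5,"dy":8.1,"dz":0,"wx":0,"wy":0,"wz":0,"grip":0},{"dx":-7.5,"dy":8.1,"dz":0,"wx":0,"wy":0,"wz":0,"grip":0},{"dx":-7.5,"dy":8.1,"dz":0,"wx":0,"wy":0,"wz":0,"grip":0}])

```text
clock: 10.75
eef_pos: [0.5372, -0.1549, 0.0515]
tool_rot: [-0.074, 0.997, -0.0, 0.001]
ft_force: [-0.1, -0.0, -0.0]
grip_width: 0.0002
grasp_force: 0.0
```

```bash
python3 go.py .44 -.008 .1 188.4; python3 - <<'E'
from h import *
p,d=viewer.camera("top"); np.savez("top0.npz",p=p,d=d); cv2.imwrite("pics/t3.png",p[120:320,80:440,::-1])
E
python3 ang.py | grep "lever deg"
```

```text
t 10.75 pos [ 0.5372 -0.1549  0.0515] yaw -171.5 q [-0.28  0.49 -0.12  0.96  0.   -0.43] F [-0.1 -0.  -0. ]
d cm [ 7.43 15.96 -4.87] w [-0.001  0.002  0.002]
blue lever deg 161.8 162
red lever deg 81.5 76
```

View pics/t3.png

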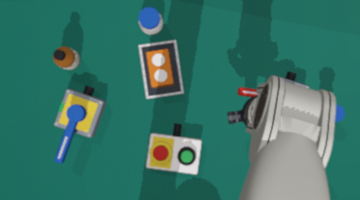

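The red lever's tip now shows at crop (245,92), so it has swung over, but the arm hides most of the bar. I'll move up to above the green button and check.

arm_command(increments=[{"dx":1,"dy":0,"dz":0,"wx":0,"wy":0,"wz":0,"grip":0},{"dx":1,"dy":0,"dz":-4,"wx":0,"wy":0,"wz":0,"grip":0},{"dx":2,"dy":2,"dz":-6,"wx":0,"wy":0,"wz":0,"grip":0},{"dx":4,"dy":6,"dz":-6,"wx":0,"wy":0,"wz":0,"grip":0},{"dx":6,"dy":10,"dz":-6,"wx":0,"wy":0,"wz":0,"grip":0},{"dx":7.4,"dy":14,"dz":-6,"wx":0,"wy":0,"wz":0,"grip":0},{"dx":7.4,"dy":15.8,"dz":-5,"wx":0,"wy":0,"wz":0,"grip":0},{"dx":7.4,"dy":15.8,"dz":-5,"wx":0,"wy":0,"wz":0,"grip":0},{"dx":7.4,"dy":15.8,"dz":-5,"wx":0,"wy":0,"wz":0,"grip":0}])

```text
clock: 11.7
eef_pos: [0.4393, -0.0104, 0.1005]
tool_rot: [-0.074, 0.997, -0.0, -0.0]
ft_force: [-0.5, 0.4, 0.5]
grip_width: -0.0001
grasp_force: 0.0
```

```bash
python3 go.py .44 -.008 .060 188.4; python3 - <<'E'
from h import *
p,d=viewer.camera("top"); np.savez("top0.npz",p=p,d=d)
E
python3 ang.py | grep -E "lever deg|barrel|mould"
```

```text
t 11.7 pos [ 0.4393 -0.0104  0.1005] yaw -171.6 q [-0.02  0.23 -0.37  0.97 -0.   -0.17] F [-0.5  0.4  0.5]
d cm [-0.11  0.23  4.05] w [-0.001 -0.     0.001]
mould 785 c [639.3  52.3] size [80.  49.9] ang 8.7 mean [639.3  52.4] zmed 0.0713
barrel 237 c [ 536.3 -331.4] size [40.8 50.8] ang 19.7 mean [ 536.2 -338.1] zmed 0.0892
blue lever deg 161.8 160
red lever deg 73.3 142
```

Red is ON at 73.3° (nominal 72.2°) and blue is still OFF. Now the green button.

arm_command(increments=[{"dx":0,"dy":0.1,"dz":3,"wx":0,"wy":0,"wz":0,"grip":0},{"dx":0,"dy":0.1,"dz":4.2,"wx":0,"wy":0,"wz":0,"grip":0},{"dx":0,"dy":0.1,"dz":4.7,"wx":0,"wy":0,"wz":0,"grip":0},{"dx":0,"dy":0.1,"dz":5.0,"wx":0,"wy":0,"wz":0,"grip":0},{"dx":0,"dy":0.1,"dz":5.0,"wx":0,"wy":0,"wz":0,"grip":0},{"dx":0,"dy":0.1,"dz":5.0,"wx":0,"wy":0,"wz":0,"grip":0}])

```text
clock: 12.35
eef_pos: [0.4394, -0.0102, 0.0511]
tool_rot: [-0.073, 0.997, -0.001, -0.0]
ft_force: [-3.1, -2.7, 4.3]
grip_width: 0.0002
grasp_force: 2.4
```

```bash
python3 go.py .44 -.008 .050 188.4
```

```text
t 12.35 pos [ 0.4394 -0.0102  0.0511] yaw -171.7 q [-0.02  0.3  -0.44  0.84 -0.   -0.17] F [-3.1 -2.7  4.3]
d cm [-0.09  0.21  0.11] w [-0.001 -0.001 -0.001]
```

arm_command(increments=[{"dx":0,"dy":0,"dz":0.1,"wx":0,"wy":0,"wz":0,"grip":0},{"dx":0,"dy":0,"dz":0.2,"wx":0,"wy":0,"wz":0,"grip":0},{"dx":0,"dy":0,"dz":0.2,"wx":0,"wy":0,"wz":0,"grip":0},{"dx":0,"dy":0,"dz":0.2,"wx":0,"wy":0,"wz":0,"grip":0}])

```text
clock: 12.75
eef_pos: [0.4395, -0.0102, 0.0508]
tool_rot: [-0.073, 0.997, -0.001, 0.0]
ft_force: [-8.7, -2.1, 20.0]
grip_width: -0.0003
grasp_force: 10.2
```

The force rose to 20 N with no further travel, so the button is fully down. Now I lift off and check everything.

arm_command(increments=[{"dx":0,"dy":0,"dz":-1.5,"wx":0,"wy":0,"wz":0,"grip":0},{"dx":0,"dy":0,"dz":-5,"wx":0,"wy":0,"wz":0,"grip":0},{"dx":0,"dy":0,"dz":-10,"wx":0,"wy":0,"wz":0,"grip":0},{"dx":4,"dy":0,"dz":-14,"wx":0,"wy":0,"wz":0,"grip":0},{"dx":8,"dy":0,"dz":-14,"wx":0,"wy":0,"wz":0,"grip":0},{"dx":8,"dy":0,"dz":-14,"wx":0,"wy":0,"wz":0,"grip":0},{"dx":8,"dy":0,"dz":-14,"wx":0,"wy":0,"wz":0,"grip":0},{"dx":8,"dy":0,"dz":-14,"wx":0,"wy":0,"wz":0,"grip":0}])

```text
clock: 13.55
eef_pos: [0.3618, -0.0209, 0.1887]
tool_rot: [-0.073, 0.997, -0.0, 0.001]
ft_force: [-0.0, -0.4, 0.3]
grip_width: -0.0004
grasp_force: 0.0
```

```bash
python3 - <<'E'
from h import *
p,d=viewer.camera("top"); np.savez("top0.npz",p=p,d=d)
p,d=viewer.camera("scene"); cv2.imwrite("pics/s2.png",p[:,:,::-1])
E
python3 ang.py
```

```text
bench z 0.001222443595342071
mould 787 c [639.2  52.3] size [80.2 49.9] ang 8.7 mean [639.3  52.3] zmed 0.0711
bay 983 c [656.2  55.7] size [161.5  95. ] ang 8.8 mean [640.4  50.2] zmed 0.0017
redlever 383 c [ 575.8 -208.1] size [97.4 35.8] ang 79.9 mean [ 575.7 -219.1] zmed 0.0738
bluelever 322 c [526.8 238. ] size [39.5 57.9] ang 83.9 mean [530.6 239.8] zmed 0.0742
ymain 468 c [ 569.5 -238.7] size [66.9 68.2] ang 72.6 mean [ 568.5 -239. ] zmed 0.0431
yaux 469 c [538. 240.] size [67.4 66.9] ang 71.3 mean [541.  234.2] zmed 0.043
stop 153 c [447.5  50.5] size [29.4 29.3] ang 89.6 mean [447.2  51.2] zmed 0.0585
start 124 c [439.2  -8.3] size [24.9 27. ] ang 89.9 mean [439.3  -8.1] zmed 0.0579
bottle cap 100 c [655.9 263.3] size [45.5 33.6] ang 50.9 mean [663.5 267.4] zmed 0.1005
barrel 244 c [ 538.5 -329. ] size [73.8 44.4] ang 71.4 mean [ 536.2 -338. ] zmed 0.089
jar 369 c [750.3  75.2] size [48.6 46.8] ang 16.5 mean [750.7  75. ] zmed 0.0758
box 1197 c [456.7  19.4] size [119.5 106.5] ang 82.0 mean [446.9  17.6] zmed 0.036
blue lever deg 161.9 159
red lever deg 73.4 143
```

View pics/s2.png

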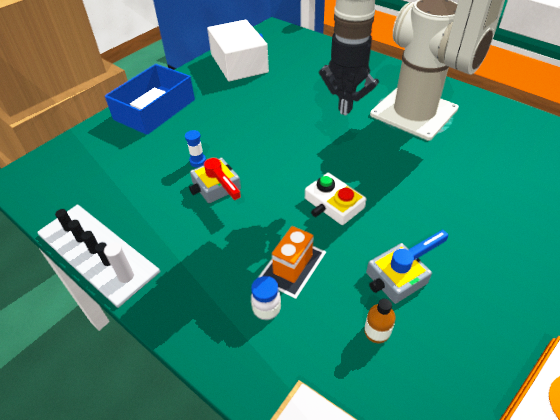

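The scene view shows the mould upright in the bay at (293,255), the red lever ON towards (235,190) and the blue lever OFF towards (440,238). Both buttons are up. The bottle, barrel and jar are unmoved, and the robot is clear of everything. I'm handing in.

```bash
python3 -c "
from workcell import job; print(job.job_done())"
```

```text
the job is handed in; nothing more can be done
None
```

The job is handed in at about 13.6 s of the allowed 72 s, with no verdict returned: the mould is parked in the bay, blue is off, red is on, the green button was pressed and came back up, and the stop button, bottle, barrel and jar were left alone.

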